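Read a sample cell forwards and reversed in an open light path

ROBOT

A 6-joint arm with a two-finger parallel gripper is mounted at the origin on a cart in front of the work surface, level with it; the furniture and walls round the work are solid. World frame = base frame: x ahead of the robot, y to its left, z up, the work surface at z = 0. Lengths are in mm, angles in rad, forces in N, time in s.
With the tool pointing down it reaches from about 400 to 925 mm from the base axis. Payload 3.4 kg.
Tool frame: the origin (TCP) lies on the centre line of the jaws, within the pads' length; the fingertips stand 11 mm ahead of it and the grasp point (between the pads) lies 8 mm behind it (robot.finger_overhang is the distance from the TCP to the fingertips, in mm); x points along the fingers, z is the direction in which the jaws open and shut, and the axes are right-handed (so a half turn about x gives the same grasp; the last joint's range is limited). The gripper opens to 85 mm and grips with 20 to 120 N. Pads are 22 mm wide; open, the fingers measure 114 mm over their backs; the gripper's body (76 mm by 85 mm) begins 54 mm behind the grasp point. The pads swing forward as they close: fully open they stand 13 mm farther back than shut.
Start: joints at [1.046, 0.307, 1.506, -0, 1.328, -0.073], TCP at [251.06, 517.301, 242.305] pointing down, gripper open.
Joint ranges: [-3.12, 3.12], [-1.05, 2.28], [0.14, 2.33], [-1.42, 4.57], [0.1, 2.73], [-2.68, 2.68]. Speed limits (rad/s): [2.57, 2.57, 3.14, 3.14, 3.14, 3.14].

INTERFACE

Orientations are given as [roll, pitch, yaw] about the fixed x, y, z axes, in that order (R = Rz(yaw) Ry(pitch) Rx(roll)).
In Python, from cell import robot gives the robot as it stands.
- The arm moves only by the shell command python3 -m creep 'ROWS' [FORCE]. ROWS is JSON, a list of rows, each an object of numbers: "x", "y", "z": the shift along the tool's x, y, z in mm; "yaw": the turn about the tool's x in rad; "gripper": the opening, from -1 (shut) to 1 (fully open). A call has 1 to 20 rows; each row is the pose to reach, as a shift and turn from the pose commanded when the call began, along the tool's axes at that moment; what a row does not reach only later rows make up. A row lasts 1/12 s, in which the tool goes at most 41.7 mm and 7.16 degrees, less where a joint would pass 70% of its speed; a pose out of reach is approached as far as the arm can. A call with a gripper value outside its range is refused whole. The fingers move at their own pace and stop on an object; FORCE is the grip in N (left out, the last holds). Time passes only in rows, so rows that repeat a pose let the fingers close. It gives the time, the measured TCP pose, the force and the opening at its end, in the units of the state.
- robot.sense(): the state, without advancing time (a new reading comes with each control period).
- robot.read_camera(name): name is "side" or "top" or "wrist"; returns a dict with "frame" (400x640x3 uint8, red, green, blue), "z_map" (400x640 float32, mm along the optical axis (not along the pixel's ray), 0 where there is no reading), "fx", "fy", "cx", "cy" (pixels), "T" (4x4, takes a point from camera to world coordinates). Camera axes: x right, y down, z forward; pixel columns grow to the right and rows downward; lengths in mm; the calibration is good to about 2 mm. A picture is of the moment at which its call begins.
- robot.hand_in(): hands the job in, once; it reports no verdict.
Trained networks look in the newest picture that a camera, given by its name, has taken for a name from the list of things; names that differ only in an ending like _2 or _b are one class to them, and where a whole thing is asked for, a point or a joint stands for the part that bears it (a point fixed in the world has none). Each returns a list of dicts, best first, with "conf" (0 to 1); they miss things now and then, are a little off and sometimes report something else, mostly with a low value. They report only what shows in the picture. A call takes as long as a camera call.
- robot.search_frame(query, camera): "at" ([x, y, z] in mm, in world coordinates, good to about 4 mm: the middle of the surface that is visible of it).
- robot.outline_of(query, camera): "pixels" (400x640 bool, what is visible of it).
- robot.tip_of(query, camera): "at" ([x, y, z] in mm, in world coordinates, good to about 4 mm: a listed point, or the origin of a listed thing).
The state is a dict: "time": time; "joint_positions": joint angles; "qd": joint speeds; "joint_efforts": joint torques, N m; "tool_pos": TCP position; "tool_rot": TCP orientation; "ft_force": force on the tool from outside, world axes, zero at the start; "wrist_torque": the same for the moment, N m; "grip_width": opening from 0.0 (shut) to 1.0 (fully open).
Only numpy, scipy, OpenCV 4.12 (cv2) and the standard library are available. Lean on these libraries where they do the work, as an engineer would, in place of code of your own. Each camera call takes 0.05 s, during which the arm holds its last target.

TASK

Take the cell whose cap has a red end out of the rack, gripping it by its two frosted faces only, so that the gripper never touches its clear windows, and hold it still and upright between the photometer's lamp and detector for a good second, red end towards the lamp, so that the light goes straight through both windows in their lower half. Then lift it clear, turn it half round and hold it in the light path again with the red end towards the detector; the program finishes while the gripper is still holding it there, not letting go. Do not touch the photometer, and leave the other cells and the things around undisturbed.

Things in the scene. Friction and masses are not known exactly. Their poses are not given: they have to be found in the camera images.
- red_cell_mid (a point): Centre of the loose sample cell to be read, 25 mm above its foot. Hollow, 16 mm (x) by 24 mm (y), walls 50 mm tall plus a flat 4.5 mm cap (12 by 22 mm), about 40 g; z up. Milky white frosted faces look along +x and -x (16 mm apart), clear windows along +y and -y. Cap white, its +y end red. It stands upright in any one of the rack's three pockets, foot 4 mm above the worktop.
- red_cell_optic (a point): Point on the red cell's upright centre line, 15 mm above its foot, where the light should cross it; same axes as red_cell_mid. The light passes both windows in their lower half while it crosses within about 9 mm above or below this point and within 4 mm sideways.
- red_cell_mark (a point): Outside of the red cell's window at its red end, 12 mm along +y from red_cell_optic.
- red_cell_frosted_a: The frosted face of the red cell (22 mm wide, 50 mm tall) that looks along the cell's +x; this origin is at the middle of the cell's foot, axes as the cell's.
- red_cell_frosted_b: The frosted face of the red cell that looks along the cell's -x; origin at the middle of the cell's foot.
- red_cell_window_a: The clear window of the red cell (12 mm wide, 50 mm tall) at its red (+y) end; origin at the middle of the cell's foot.
- red_cell_window_b: The clear window of the red cell at its other (-y) end; origin at the middle of the cell's foot.
- rack: Grey cell rack, fixed, 50 mm (x) by 165 mm (y), 16 mm high, origin at the middle of its underside. Three pockets at y = -52, 0 and +52 mm, 12 mm deep with about 1 mm of play on every side, hold the three cells, their axes as the rack's; the cells' walls stand out 38 mm above it.
- photometer: Open light-path photometer, fixed. Base plate 90 mm (x) by 200 mm (y) by 12 mm, origin at the middle of its underside. The round lamp barrel (lens in a brass ring) is at its +y end, the white box-shaped detector at its -y end, facing each other across a 70 mm gap, open above and on both x sides. Their tops are at most 79 mm above the worktop; they are at most 44 mm wide along x.
- light_path (a point): Middle of the photometer's light path, half-way between lamp and detector, 60 mm above the worktop and 48 mm above the base plate. Its y axis is the beam, pointing to the lamp; z up; same axes as the photometer.
- blue_cell_mid (a point): Centre of a cell of the same make with a blue cap end, in another pocket of the rack; stays there.
- green_cell_mid (a point): Centre of a cell of the same make with a green cap end, in another pocket of the rack; stays there.
- the_hand_capper: Blue hand press with a lever, fixed, always in this place, about 0.3 m tall or more, beyond and to the left of the rack, its base plate front edge near x = 0.48: an obstacle. The arm should pass it on the robot's side, drawn in to x below about 0.4.
- beaker: Small beaker, 52 mm across, 70 mm high, loose; origin at the middle of its underside. Leave alone.
- label_roll: Roll of labels lying flat, 68 mm across, 29 mm high, loose; origin at the middle of its underside. Leave alone.
- bottle: Small blue bottle with a white cap, 27 mm across, 70 mm high, loose; origin at the middle of its underside. Leave alone.

How it is judged (in metres and radians):
On the way, in this order (a step that is already met when the one before it is completed fails the run):
1. the red cell is held by its frosted faces in the light path, red end towards the lamp, for a second (x of red_cell_optic in the frame of light_path between -0.004 and 0.004 m and y of red_cell_optic in the frame of light_path between -0.022 and 0.022 m and z of red_cell_optic in the frame of light_path between -0.009 and 0.009 m and angle between red_cell_optic's own z axis and vertical below 0.15 rad and angle between the y axis of red_cell_optic and the y axis of light_path, either way round below 0.15 rad and contact force between the fingers and red_cell_frosted_a above 1 N and contact force between the fingers and red_cell_frosted_b above 1 N and linear speed of red_cell_frosted_a below 0.02 m/s and y of red_cell_mark in the frame of light_path above 0 m), for 0.8 s.
2. the red cell is lifted clear, above the lamp and detector (z of red_cell_optic in the frame of light_path above 0.025 m).
At the end, for the whole second after the job is handed in: Red cell gripped on both frosted faces, still, upright and square to the beam (0.15 rad), its optic point within 4 mm sideways, 9 mm in height and 22 mm along the beam of the middle of the light path, red end towards the detector, photometer untouched (x of red_cell_optic in the frame of light_path between -0.004 and 0.004 m and y of red_cell_optic in the frame of light_path between -0.022 and 0.022 m and z of red_cell_optic in the frame of light_path between -0.009 and 0.009 m and angle between red_cell_optic's own z axis and vertical below 0.15 rad and angle between the y axis of red_cell_optic and the y axis of light_path, either way round below 0.15 rad and contact force between the fingers and red_cell_frosted_a above 1 N and contact force between the fingers and red_cell_frosted_b above 1 N and linear speed of red_cell_frosted_a below 0.02 m/s and y of red_cell_mark in the frame of light_path below 0 m and contact force between photometer and anything else below 0.5 N); the arm keeps its last pose, push and grip.
It fails at once if the gripper touches a clear window of the red cell (contact force between the fingers and red_cell_window_a above 0.3 N or contact force between the fingers and red_cell_window_b above 0.3 N).
It fails at once if the photometer is touched (contact force between photometer and anything else above 1 N).
It fails at once if another cell, the beaker, the label roll or the bottle is disturbed (moved over 15 mm) (distance of any of blue_cell_mid, green_cell_mid, beaker, label_roll, bottle from where it was at the start of the episode above 0.015 m).
It also fails if it takes over 58 s, if anything falls off the work surface, if the arm or the gripper's body presses on something with over 40 N, if the wrist force passes 120 N, or if a joint passes its speed limit or range.

## Working session

There is one attempt and no reset: what is moved stays moved. The work goes in short steps, Python scripts to look and compute and a shell command to move; the robot and the scene stay as the last step left them, time stands still between calls to the robot, and variables do not carry over. Pictures are saved under pics/ and viewed, and the job is handed in when it is done.

```bash
mkdir -p pics; ls
python3 - <<'E'
from cell import robot
import cv2
s=robot.sense();print(s['time'],s['tool_pos'],s['tool_rot'],s['grip_width'],s['joint_positions'])
for c in ['side','top','wrist']:
    d=robot.read_camera(c);cv2.imwrite(f'pics/{c}0.png',d['frame'][:,:,::-1])
    print(c,d['T'].round(3).tolist(),d['fx'],d['cx'],d['cy'])
    for q in ['red_cell_mid','rack','photometer','light_path','blue_cell_mid','green_cell_mid','red_cell_mark']:
        for r in robot.tip_of(q,c)[:2]: print(c,q,[round(float(v)) for v in r['at']],round(r['conf'],2))
E
```

```text
pics
0.0 [250.72590472 516.73144375 241.38327276] [ 3.07340633  1.56877837 -2.09079297] 1.0025643347839706 [ 1.04551217e+00  3.07586021e-01  1.50764759e+00 -1.09912815e-05
  1.32837697e+00 -7.34711881e-02]
side [[0.348, -0.403, 0.846, -514.338], [-0.937, -0.124, 0.326, -405.066], [-0.026, -0.907, -0.421, 572.886], [0.0, 0.0, 0.0, 1.0]] 487.3598689052338 324.9062188966868 202.2388189925287
side red_cell_mid [450, -34, 28] 0.79
side red_cell_mid [445, 17, 30] 0.58
side rack [449, -39, -2] 0.96
side photometer [442, -350, 1] 0.87
side light_path [441, -350, 58] 0.69
side blue_cell_mid [446, -89, 31] 0.57
side green_cell_mid [447, 16, 33] 0.59
side red_cell_mark [444, -17, 20] 0.74
top [[0.021, -0.981, 0.194, 262.934], [-1.0, -0.019, 0.014, -24.573], [-0.01, -0.195, -0.981, 1277.103], [0.0, 0.0, 0.0, 1.0]] 411.46565707120726 322.6200036583996 205.3034941889618
top red_cell_mid [448, -35, 32] 0.51
top rack [450, -32, 0] 0.65
top photometer [440, -352, 0] 0.74
top light_path [439, -346, 60] 0.93
top blue_cell_mid [448, -91, 29] 0.37
top green_cell_mid [448, 17, 30] 0.44
top red_cell_mark [445, -21, 14] 0.38
wrist [[0.437, 0.856, 0.277, 179.95], [0.9, -0.415, -0.135, 552.557], [-0.001, 0.308, -0.951, 374.472], [0.0, 0.0, 0.0, 1.0]] 298.54314580227714 320.55118477416966 195.15056093963346
```

View pics/side0.png

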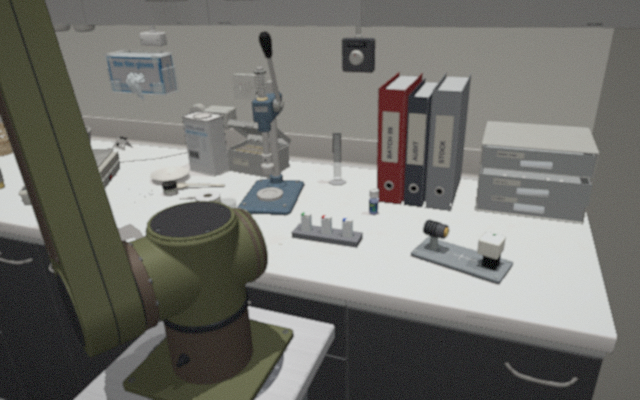

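View pics/top0.png

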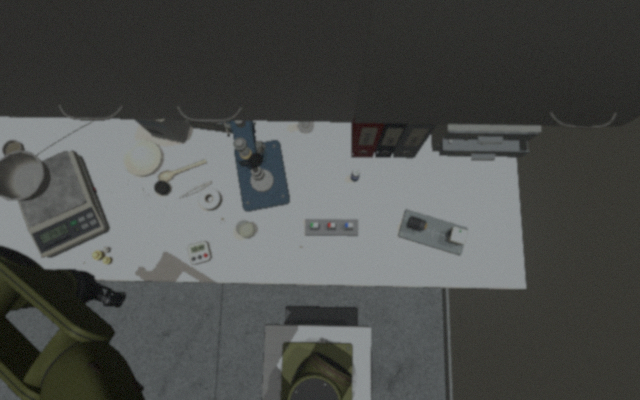

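```bash
cat > h.py <<'E'
import numpy as np,cv2
from cell import robot
def pts(d,m,zlo,zhi):
    v,u=np.nonzero(m&(d['z_map']>0));z=d['z_map'][v,u]
    P=np.c_[(u-d['cx'])/d['fx']*z,(v-d['cy'])/d['fy']*z,z,np.ones(len(z))]@d['T'].T
    P=P[:,:3];k=(P[:,2]>zlo)&(P[:,2]<zhi);return P[k]
E
python3 - <<'E'
from h import *
for c in ['side','top']:
    d=robot.read_camera(c)
    f=d['frame'][:,:,::-1]
    if c=='side': a=f[200:250,285:370];b=f[210:285,405:520]
    else: a=f[210:245,295:370];b=f[200:260,390:475]
    a=cv2.resize(a,(780,290),interpolation=cv2.INTER_CUBIC) ;b=cv2.resize(b,(400,280),interpolation=cv2.INTER_CUBIC)
    cv2.imwrite(f'pics/z{c}.png',np.vstack([a,np.pad(b,((0,0),(0,380),(0,0)))]))
    for q,lo,hi in [('rack',8,22),('photometer',5,20)]:
        r=robot.outline_of(q,c)
        if not r: print(c,q,'none');continue
        P=pts(d,r[0]['pixels'],lo,hi)
        rect=cv2.minAreaRect(P[:,:2].astype(np.float32))
        print(c,q,r[0]['conf'],len(P),P.mean(0).round(1),rect)
    for q in ['beaker','label_roll','bottle']:
        for r in robot.tip_of(q,c)[:1]: print(q,np.round(r['at']),r['conf'])
E
```

```text
side rack 0.65 630 [434.7 -42.3  14.8] ((444.6091613769531, -36.29484558105469), (57.04209518432617, 165.55015563964844), 0.8228760957717896)
side photometer 0.68 1975 [ 424.4 -351.2   12. ] ((435.7487487792969, -349.6827392578125), (199.9423370361328, 94.6941909790039), 73.45703125)
label_roll [523. 344.   1.] 0.55
bottle [ 605. -109.    1.] 0.79
top rack 0.88 632 [444.2 -29.6  15.9] ((445.2835998535156, -32.62396240234375), (50.55794143676758, 158.00872802734375), 0.6853105425834656)
top photometer 0.89 1361 [ 434.5 -340.3   11.8] ((437.1815185546875, -346.48345947265625), (197.38134765625, 90.43242645263672), 73.42888641357422)
beaker [435. 225.  -1.] 0.81
label_roll [445. -24.  17.] 0.42
bottle [ 610. -106.    3.] 0.52
```

```bash
ls -la pics
```

```text
total 1708
drwxr-xr-x 2 agent agent   4096 Dec  7 01:30 .
drwxr-xr-x 3 agent agent   4096 Dec  7 01:30 ..
-rw-r--r-- 1 agent agent 433253 Dec  7 01:29 side0.png
-rw-r--r-- 1 agent agent 388835 Dec  7 01:29 top0.png
-rw-r--r-- 1 agent agent 445319 Dec  7 01:29 wrist0.png
-rw-r--r-- 1 agent agent 259403 Dec  7 01:30 zside.png
-rw-r--r-- 1 agent agent 208531 Dec  7 01:30 ztop.png
```

View pics/zside.png

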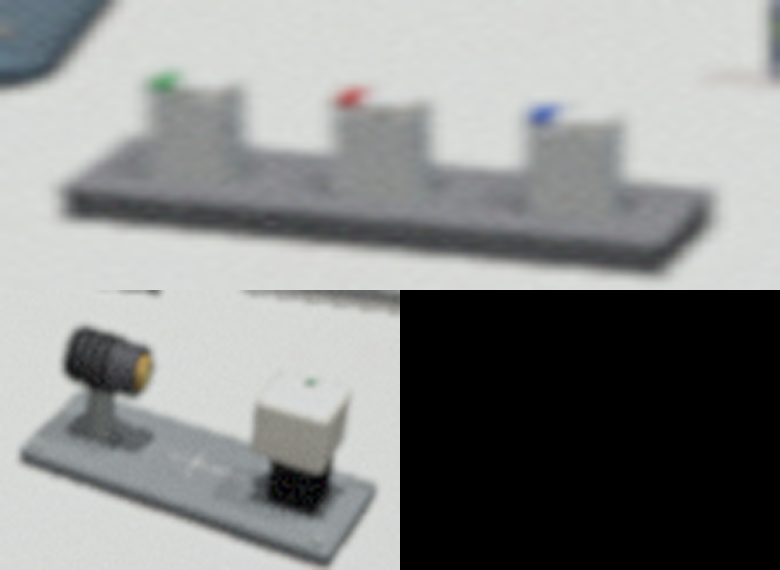

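View pics/ztop.png

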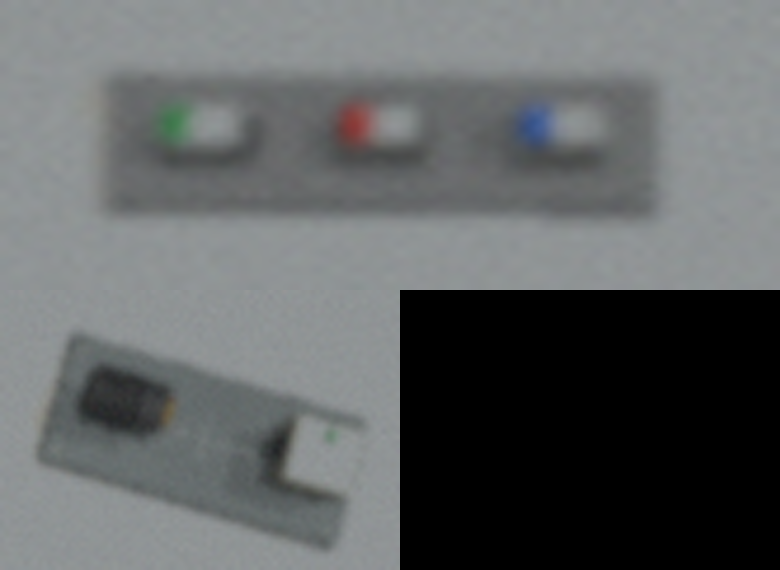

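```bash
cat >> h.py <<'E'
from scipy.spatial.transform import Rotation as Ro
def tool():
    s=robot.sense();return np.array(s['tool_pos']),Ro.from_euler('xyz',s['tool_rot']).as_matrix(),s
def zyaw(R): return np.degrees(np.arctan2(R[1,2],R[0,2]))
E
python3 - <<'E'
from h import *
p,R,s=tool();print(R.round(3),zyaw(R))
for w in [(370,230,241),(385,-36,241),(436,-36,200)]:
    print(w,(R.T@(np.array(w)-p)).round(1))
E
```

```text
[[-0.    -0.9    0.437]
 [-0.     0.437  0.9  ]
 [-1.    -0.    -0.   ]] 64.11457962216525
(370, 230, 241) [   1.3 -232.4 -206.5]
(385, -36, 241) [   1.3 -362.  -439.3]
(436, -36, 200) [  42.3 -407.9 -417. ]
```

```bash
python3 - <<'E'
from h import *
p,R,s=tool()
for w in [(415,-36,241)]:
    print(w,(R.T@(np.array(w)-p)).round(1))
E
python3 -m creep '[{"y":-232,"z":-206,"yaw":0.3},{"y":-232,"z":-206,"yaw":0.3},{"y":-232,"z":-206,"yaw":0.3},{"y":-232,"z":-206,"yaw":0.3},{"y":-232,"z":-206,"yaw":0.3},{"y":-232,"z":-206,"yaw":0.3},{"y":-232,"z":-206,"yaw":0.3},{"y":-232,"z":-206,"yaw":0.3},{"y":-232,"z":-206,"yaw":0.3}]'
python3 - <<'E'
from h import *
p,R,s=tool()
print(s['time'],p,zyaw(R),s['joint_positions'])
print((R.T@(np.array((415,-36,241))-p)).round(1))
E
```

```text
(415, -36, 241) [   1.3 -389.  -426.2]
1.8 [251.06579236 517.27182655 242.2880914 ] 64.11457962216525 [ 1.04547337e+00  3.06812162e-01  1.50642601e+00 -1.33789230e-05
  1.32842528e+00 -7.35339328e-02]
[   1.3 -389.  -426.2]invalid input at $[0]: expected keys x, y, z, yaw, gripper
```

```bash
python3 -m creep '[{"x":0,"y":-232,"z":-206,"yaw":0.3,"gripper":1},{"x":0,"y":-232,"z":-206,"yaw":0.3,"gripper":1},{"x":0,"y":-232,"z":-206,"yaw":0.3,"gripper":1},{"x":0,"y":-232,"z":-206,"yaw":0.3,"gripper":1},{"x":0,"y":-232,"z":-206,"yaw":0.3,"gripper":1},{"x":0,"y":-232,"z":-206,"yaw":0.3,"gripper":1},{"x":0,"y":-232,"z":-206,"yaw":0.3,"gripper":1},{"x":0,"y":-232,"z":-206,"yaw":0.3,"gripper":1},{"x":0,"y":-232,"z":-206,"yaw":0.3,"gripper":1}]'
python3 - <<'E'
from h import *
p,R,s=tool()
print(s['time'],p,zyaw(R),s['joint_positions'])
print((R.T@(np.array((415,-36,241))-p)).round(1))
E
```

```text
time: 2.55
tool_pos: [370.9, 227.3, 242.5]
tool_rot: [-1.844, 1.569, -1.03]
ft_force: [-0.0, 0.7, 0.5]
grip_width: 1.004
2.55 [370.93533815 227.2917113  242.50515282] 46.66167717049361 [ 0.45405649  0.1088782   1.77490638 -0.00185657  1.25765449 -0.35977204]
[   1.9 -212.7 -161.3]
```

```bash
python3 -m creep '[{"x":0,"y":-213,"z":-161,"yaw":0.8,"gripper":1},{"x":0,"y":-213,"z":-161,"yaw":0.8,"gripper":1},{"x":0,"y":-213,"z":-161,"yaw":0.8,"gripper":1},{"x":0,"y":-213,"z":-161,"yaw":0.8,"gripper":1},{"x":0,"y":-213,"z":-161,"yaw":0.8,"gripper":1},{"x":0,"y":-213,"z":-161,"yaw":0.8,"gripper":1},{"x":0,"y":-213,"z":-161,"yaw":0.8,"gripper":1},{"x":0,"y":-213,"z":-161,"yaw":0.8,"gripper":1},{"x":0,"y":-213,"z":-161,"yaw":0.8,"gripper":1},{"x":0,"y":-213,"z":-161,"yaw":0.8,"gripper":1}]'
python3 - <<'E'
from h import *
p,R,s=tool()
print(s['time'],p,zyaw(R),s['joint_positions'])
d=robot.read_camera('wrist');cv2.imwrite('pics/w1.png',d['frame'][:,:,::-1])
print(d['T'].round(3))
for q in ['red_cell_mid','rack','red_cell_mark','blue_cell_mid','green_cell_mid']:
    for r in robot.tip_of(q,'wrist')[:2]: print(q,np.round(r['at'],1),r['conf'])
r=robot.outline_of('rack','wrist')
if r:
    P=pts(d,r[0]['pixels'],10,22);print(P.mean(0),cv2.minAreaRect(P[:,:2].astype(np.float32)))
E
```

```text
time: 3.38
tool_pos: [415.3, -31.2, 242.2]
tool_rot: [1.968, 1.57, 1.988]
ft_force: [0.2, 1.0, 0.0]
grip_width: 1.004
3.3833 [415.2835085  -31.22803485 242.1911471 ] 1.158264279178229 [-1.77452255e-01  8.21494987e-02  1.80705240e+00  1.07897941e-03
  1.25308471e+00 -1.98004929e-01]
[[ 1.00000e+00  1.90000e-02  5.00000e-03  4.13754e+02]
 [ 2.00000e-02 -9.51000e-01 -3.08000e-01  4.84030e+01]
 [-1.00000e-03  3.08000e-01 -9.51000e-01  3.74412e+02]
 [ 0.00000e+00  0.00000e+00  0.00000e+00  1.00000e+00]]
red_cell_mid [443.9 -36.9  30.3] 0.91
rack [ 4.43e+02 -3.35e+01 -3.00e-01] 0.6
red_cell_mark [443.2 -23.3  21.2] 0.61
blue_cell_mid [441.4 -89.1  30.8] 0.95
green_cell_mid [449.5  15.6  31. ] 0.56
[445.51738425 -25.96745104  16.64748606] ((446.41448974609375, -35.79828643798828), (50.16345977783203, 164.94874572753906), 0.479629248380661)
```

View pics/w1.png

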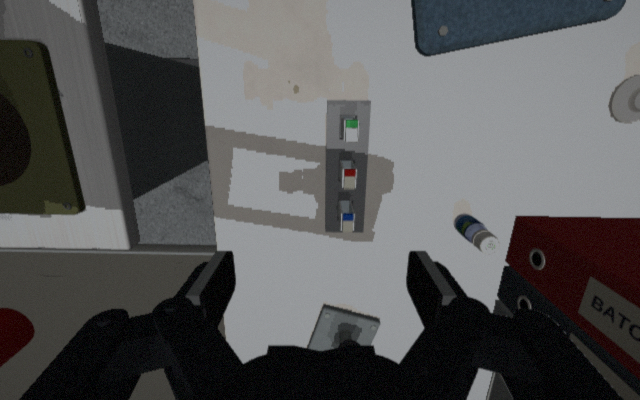

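```bash
python3 -m creep '[{"x":0,"y":0,"z":31,"yaw":0,"gripper":1},{"x":50,"y":0,"z":31,"yaw":0,"gripper":1},{"x":120,"y":0,"z":31,"yaw":0,"gripper":1},{"x":120,"y":0,"z":31,"yaw":0,"gripper":1},{"x":120,"y":0,"z":31,"yaw":0,"gripper":1},{"x":120,"y":0,"z":31,"yaw":0,"gripper":1},{"x":120,"y":0,"z":31,"yaw":0,"gripper":1}]'
python3 - <<'E'
from h import *
p,R,s=tool()
print(s['time'],p,zyaw(R))
d=robot.read_camera('wrist');cv2.imwrite('pics/w2.png',d['frame'][:,:,::-1])
for q in ['red_cell_mid','rack','red_cell_mark']:
    for r in robot.tip_of(q,'wrist')[:2]: print(q,np.round(r['at'],1),r['conf'])
r=robot.outline_of('red_cell_mid','wrist')
for x in r[:2]:
    P=pts(d,x['pixels'],56,64);print(x['conf'],len(P),P.mean(0),cv2.minAreaRect(P[:,:2].astype(np.float32)))
E
```

```text
time: 4.32
tool_pos: [447.7, -31.8, 123.6]
tool_rot: [-0.178, 1.569, -0.158]
ft_force: [0.6, -0.0, 0.9]
grip_width: 0.999
4.3167 [447.67205699 -31.81561889 123.60276294] 1.1101089884967752
red_cell_mid [445.4 -35.9  29.2] 0.66
rack [ 4.429e+02 -3.160e+01  1.000e-01] 0.97
red_cell_mark [448.1 -20.5  21. ] 0.94
0.61 515 [446.58851553 -33.9366685   59.12504134] ((446.5503845214844, -34.6192741394043), (11.591611862182617, 23.131328582763672), 1.368945837020874)
```

View pics/w2.png

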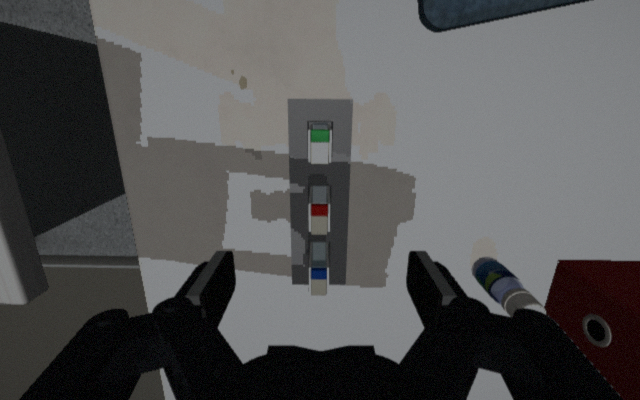

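```bash
python3 -m creep '[{"x":0,"y":-3,"z":-1,"yaw":0,"gripper":1},{"x":30,"y":-3,"z":-1,"yaw":0,"gripper":1},{"x":60,"y":-3,"z":-1,"yaw":0,"gripper":1},{"x":80,"y":-3,"z":-1,"yaw":0,"gripper":1},{"x":90,"y":-3,"z":-1,"yaw":0,"gripper":1},{"x":90,"y":-3,"z":-1,"yaw":0,"gripper":1},{"x":90,"y":-3,"z":-1,"yaw":0,"gripper":1},{"x":90,"y":-3,"z":-1,"yaw":0,"gripper":1}]'
python3 - <<'E'
from h import *
p,R,s=tool()
print(s['time'],p,zyaw(R),s['ft_force'])
d=robot.read_camera('wrist');cv2.imwrite('pics/w3.png',d['frame'][:,:,::-1])
E
```

```text
time: 5.23
tool_pos: [446.4, -35.1, 33.1]
tool_rot: [-0.203, 1.569, -0.184]
ft_force: [-0.8, -0.2, 0.4]
grip_width: 1.002
5.2333 [446.35575493 -35.08328994  33.12158034] 1.0821952567576276 [-0.76948792 -0.18045137  0.4135    ]
```

View pics/w3.png

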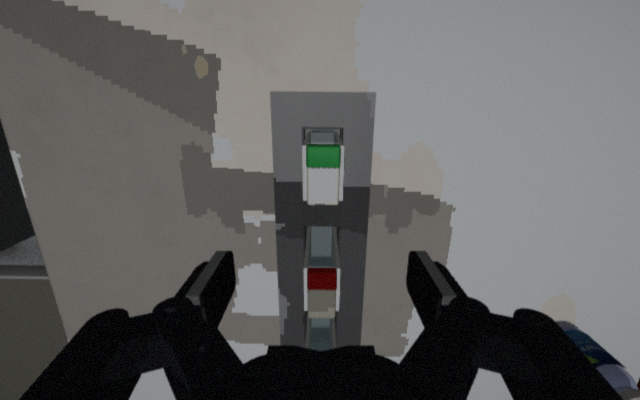

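```bash
python3 -m creep '[{"x":0,"y":0,"z":0,"yaw":0,"gripper":-0.2},{"x":0,"y":0,"z":0,"yaw":0,"gripper":-0.4},{"x":0,"y":0,"z":0,"yaw":0,"gripper":-1},{"x":0,"y":0,"z":0,"yaw":0,"gripper":-1},{"x":0,"y":0,"z":0,"yaw":0,"gripper":-1},{"x":0,"y":0,"z":0,"yaw":0,"gripper":-1},{"x":0,"y":0,"z":0,"yaw":0,"gripper":-1},{"x":0,"y":0,"z":0,"yaw":0,"gripper":-1},{"x":0,"y":0,"z":0,"yaw":0,"gripper":-1},{"x":0,"y":0,"z":0,"yaw":0,"gripper":-1},{"x":0,"y":0,"z":0,"yaw":0,"gripper":-1},{"x":0,"y":0,"z":0,"yaw":0,"gripper":-1}]' 35
python3 - <<'E'
from h import *
p,R,s=tool()
print(s['time'],p,zyaw(R),s['ft_force'])
d=robot.read_camera('wrist');cv2.imwrite('pics/w4.png',d['frame'][:,:,::-1])
E
```

```text
time: 6.28
tool_pos: [445.6, -34.8, 32.5]
tool_rot: [-0.027, 1.571, -0.008]
ft_force: [-1.6, 0.6, 5.7]
grip_width: 0.181
6.2833 [445.60929851 -34.80902874  32.50171375] 1.0866402430198516 [-1.57254315  0.60788771  5.73610833]
```

View pics/w4.png

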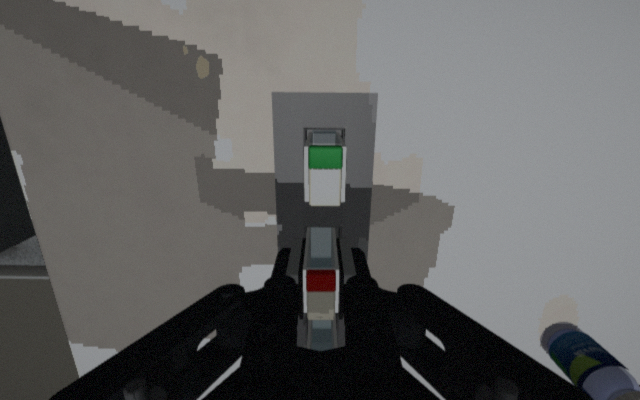

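```bash
python3 -m creep '[{"x":-15,"y":0,"z":0,"yaw":0,"gripper":-1},{"x":-35,"y":0,"z":0,"yaw":0,"gripper":-1},{"x":-65,"y":0,"z":0,"yaw":0,"gripper":-1},{"x":-95,"y":0,"z":0,"yaw":0,"gripper":-1},{"x":-120,"y":0,"z":0,"yaw":0,"gripper":-1},{"x":-135,"y":0,"z":0,"yaw":0,"gripper":-1},{"x":-140,"y":0,"z":0,"yaw":0,"gripper":-1},{"x":-140,"y":0,"z":0,"yaw":0,"gripper":-1},{"x":-140,"y":0,"z":0,"yaw":0,"gripper":-1}]'
python3 - <<'E'
from h import *
p,R,s=tool()
print(s['time'],p,zyaw(R),s['ft_force'],s['grip_width'])
d=robot.read_camera('wrist');cv2.imwrite('pics/w5.png',d['frame'][:,:,::-1])
r=robot.outline_of('photometer','wrist')
for x in r[:1]:
    P=pts(d,x['pixels'],6,18);print(x['conf'],len(P),P.mean(0),cv2.minAreaRect(P[:,:2].astype(np.float32)))
for q in ['red_cell_mid','red_cell_mark','light_path']:
    for r in robot.tip_of(q,'wrist')[:2]: print(q,np.round(r['at'],1),r['conf'])
E
```

```text
time: 7.08
tool_pos: [444.9, -34.7, 171.5]
tool_rot: [2.973, 1.57, 2.992]
ft_force: [-0.8, 0.1, -1.2]
grip_width: 0.182
7.0833 [444.89935597 -34.73140036 171.54155706] 1.0870781477036595 [-0.84004051  0.1060104  -1.18972451] 0.18199666775894252
0.67 198 [ 439.53665459 -246.40662315   10.07665292] ((443.3334045410156, -246.57301330566406), (8.56071949005127, 45.175193786621094), 83.52020263671875)
red_cell_mid [444.3 -33.5 169. ] 0.84
red_cell_mark [442.9 -22.1 159.2] 0.87
```

View pics/w5.png

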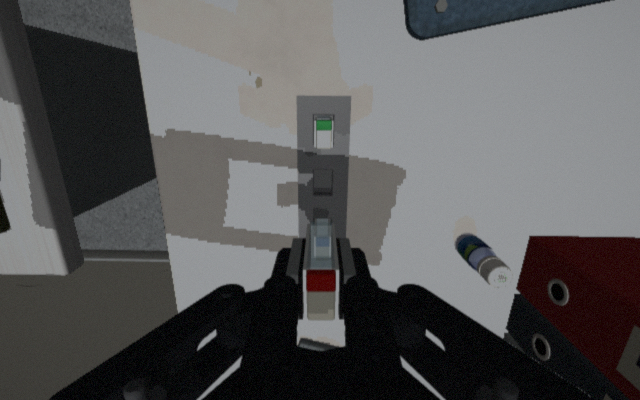

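```bash
python3 -m creep '[{"x":0,"y":-30,"z":-1,"yaw":0.03,"gripper":-1},{"x":0,"y":-65,"z":-3,"yaw":0.07,"gripper":-1},{"x":0,"y":-100,"z":-5,"yaw":0.1,"gripper":-1},{"x":0,"y":-140,"z":-7,"yaw":0.15,"gripper":-1},{"x":0,"y":-180,"z":-9,"yaw":0.2,"gripper":-1},{"x":0,"y":-220,"z":-11,"yaw":0.25,"gripper":-1},{"x":0,"y":-255,"z":-13,"yaw":0.3,"gripper":-1},{"x":0,"y":-285,"z":-14,"yaw":0.308,"gripper":-1},{"x":0,"y":-305,"z":-14,"yaw":0.308,"gripper":-1},{"x":0,"y":-313,"z":-14,"yaw":0.308,"gripper":-1},{"x":0,"y":-313,"z":-14,"yaw":0.308,"gripper":-1},{"x":0,"y":-313,"z":-14,"yaw":0.308,"gripper":-1}]'
python3 - <<'E'
from h import *
p,R,s=tool()
print(s['time'],p,zyaw(R),s['ft_force'],s['grip_width'],s['joint_positions'])
for c in ['wrist','side','top']:
  d=robot.read_camera(c);cv2.imwrite(f'pics/{c}6.png',d['frame'][:,:,::-1])
  r=robot.outline_of('photometer',c)
  for x in r[:1]:
    P=pts(d,x['pixels'],6,18);print(c,x['conf'],len(P),P.mean(0),cv2.minAreaRect(P[:,:2].astype(np.float32)))
  for q in ['red_cell_mid','red_cell_optic','red_cell_mark','light_path','photometer']:
    for r in robot.tip_of(q,c)[:2]: print(q,np.round(r['at'],1),r['conf'])
E
```

```text
time: 8.33
tool_pos: [437.0, -347.1, 171.5]
tool_rot: [2.421, 1.568, 2.131]
ft_force: [-0.1, 0.7, 0.5]
grip_width: 0.185
8.3333 [ 436.97286633 -347.06734439  171.46644569] -16.600284844258944 [-0.0889246   0.72994461  0.48268598] 0.1846478658218183 [-7.47357003e-01  3.47925133e-01  1.63905275e+00  7.33356487e-04
  1.15710897e+00 -4.57921360e-01]
wrist 0.82 11164 [ 443.3830595  -330.57510619   12.64738368] ((441.03289794921875, -337.7291564941406), (175.41397094726562, 90.2302017211914), 73.5833740234375)
red_cell_mid [ 435.7 -344.8  169. ] 0.59
red_cell_optic [ 440.  -344.7  159.4] 0.66
red_cell_mark [ 439.6 -334.8  159.5] 0.61
light_path [ 440.7 -346.1   55. ] 0.82
photometer [ 432.9 -349.6   -3.5] 0.63
red_cell_mid [ 439.  -344.3  168.9] 0.68
red_cell_optic [448.3 -37.5  -1.5] 0.6
red_cell_optic [ 440.3 -351.4   -0.5] 0.59
red_cell_mark [ 441.3 -332.6  159.9] 0.48
light_path [ 436.5 -348.3   58.3] 0.65
photometer [ 438.  -348.     2.3] 0.82
top 0.76 593 [ 452.46629669 -293.95894985   11.96347839] ((450.40264892578125, -301.5314636230469), (104.15859985351562, 89.63912200927734), 74.12290954589844)
light_path [ 440.  -347.2   60.5] 0.66
photometer [ 4.379e+02 -3.500e+02  2.000e-01] 0.77
```

View pics/wrist6.png

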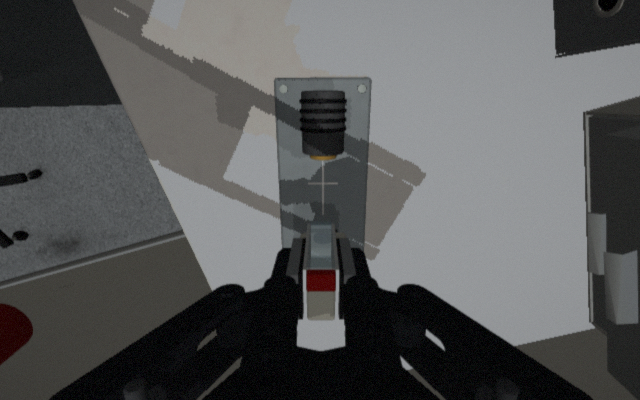

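View pics/side6.png

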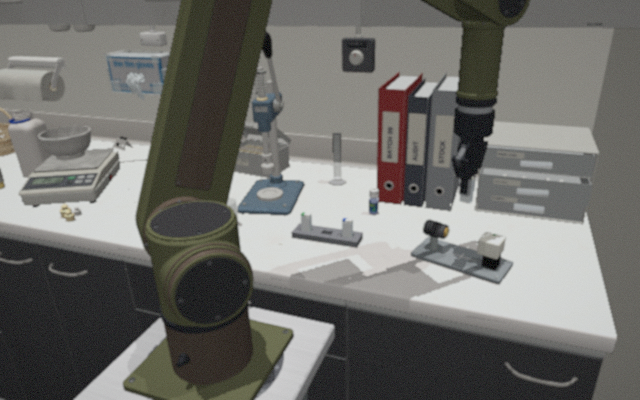

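Run:
```python
from h import *
p,R,s=tool()
d=robot.read_camera('wrist')
M=np.zeros((400,640),bool);M[183:185,322:325]=1
q=pts(d,M,5,20).mean(0);print('cross',q)
M[:]=0;M[235:360,300:345]=1
P=pts(d,M,100,260);print(np.histogram(P[:,2],10))
zt=171.5-32.5+58.5
c=P[abs(P[:,2]-zt)<4];rc=cv2.minAreaRect(c[:,:2].astype(np.float32));print(len(c),c.mean(0),rc)
n=np.array([np.cos(np.radians(-16.5)),np.sin(np.radians(-16.5))]);b=np.array([-n[1],n[0]])
for nm,v in [('cross',q[:2]),('cap',rc[0]),('tcp',p[:2]),('base',(441.03,-337.73))]: print(nm,np.dot(n,v),np.dot(b,v))
r=robot.outline_of('red_cell_mid','wrist')
for x in r[:1]:
    v,u=np.nonzero(x['pixels']);print(u.min(),u.max(),v.min(),v.max())
```

```text
cross [ 438.76208346 -351.19136372   12.67709107]
(array([ 189,  349,  381,  435, 2284,   57,    0,    0,    0,  487]), array([159.8773773 , 168.01448984, 176.15160237, 184.28871491,
       192.42582745, 200.56293999, 208.70005252, 216.83716506,
       224.9742776 , 233.11139014, 241.24850268]))
2215 [ 438.22050085 -346.18694216  197.93453046] ((437.82354736328125, -347.67266845703125), (24.21670913696289, 18.555818557739258), 73.07376098632812)
cross 520.4374807540559 -212.11404586910504
cap 518.5382303778695 -209.00681006701137
tcp 518.2858662850526 -209.5069544602127
base 518.788770035775 -198.56290158226386
302 339 221 320
```

Run:
```python
from h import *
d=robot.read_camera('wrist')
n=np.array([np.cos(np.radians(-16.5)),np.sin(np.radians(-16.5))]);b=np.array([-n[1],n[0]])
r=robot.outline_of('photometer','wrist')[0]['pixels']
P=pts(d,r,6,18);a=P[:,:2]@n;t=P[:,:2]@b
for lo in range(-215,-115,15):
    k=(t>lo)&(t<lo+15)
    if k.sum()>20: print(lo,k.sum(),a[k].min().round(1),a[k].max().round(1),((a[k].min()+a[k].max())/2).round(1))
print('tmax',t.max()-100)
L=pts(d,r,40,85);a=L[:,:2]@n;t=L[:,:2]@b
for lo in range(-180,-115,10):
    k=(t>lo)&(t<lo+10)
    if k.sum()>20: print('lamp',lo,k.sum(),a[k].min().round(1),a[k].max().round(1),((a[k].min()+a[k].max())/2).round(1),L[k,2].max())
f=d['frame'].astype(int)
for v in range(160,215,6): print(v,f[v,314:332].sum(1))
f=cv2.resize(d['frame'][70:330,240:400],(480,780),interpolation=cv2.INTER_NEAREST)[:600,:,::-1];cv2.imwrite('pics/w6z.png',f)
```

```text
-215 1280 473.8 563.6 518.7
-200 1260 474.0 562.5 518.3
-185 811 474.8 563.6 519.2
-170 767 474.8 563.5 519.1
-155 780 474.1 562.6 518.3
-140 839 473.5 563.4 518.4
-125 1384 473.8 563.3 518.5
tmax -210.32749562940552
lamp -180 140 504.1 534.6 519.4 77.6214530249126
lamp -170 539 502.1 535.5 518.8 78.99343486598536
lamp -160 576 501.1 536.7 518.9 79.71902314853918
lamp -150 604 501.4 536.4 518.9 80.60529161259399
lamp -140 626 500.6 537.1 518.9 80.21876344305431
lamp -130 426 500.9 535.9 518.4 80.01168456200509
160 [326 326 332 337 324 329 346 434 364 332 329 324 325 326 288 278 221 201]
166 [338 341 335 332 324 324 303 323 271 215 193 186 195 191 194 198 192 194]
172 [289 279 203 188 194 191 216 314 282 208 184 197 187 184 208 200 204 201]
178 [195 199 191 198 190 194 212 323 280 205 185 194 197 197 195 185 183 196]
184 [199 187 200 188 191 203 213 320 273 206 205 197 192 190 188 199 188 199]
190 [200 174 206 185 203 194 209 301 266 193 188 187 201 188 189 196 190 195]
196 [190 195 202 190 191 191 211 276 267 203 191 193 194 199 201 191 198 188]
202 [140 152 157 154 154 157 164 258 216 161 158 170 182 166 162 158 169 161]
208 [155 156 149 147 150 150 162 211 224 169 148 147 150 155 145 150 156 151]
214 [166 158 157 153 148 140 144 157 165 158 155 154 141 151 155 155 152 152]
```

View pics/w6z.png

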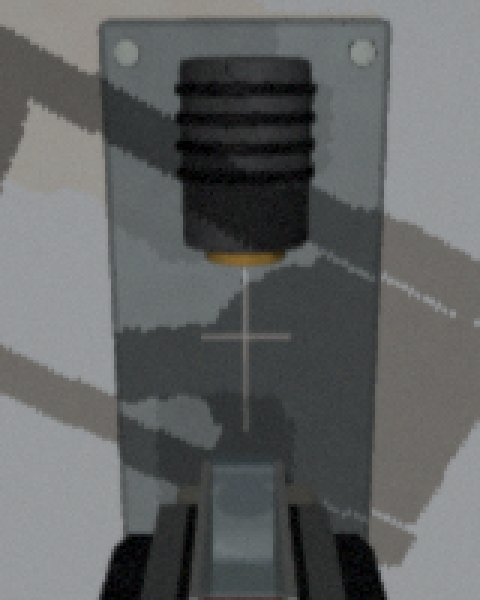

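```bash
python3 -m creep '[{"x":10,"y":-2,"z":0,"yaw":0,"gripper":-1},{"x":30,"y":-2,"z":0,"yaw":0,"gripper":-1},{"x":50,"y":-2,"z":0,"yaw":0,"gripper":-1},{"x":65,"y":-2,"z":0,"yaw":0,"gripper":-1},{"x":80,"y":-2,"z":0,"yaw":0,"gripper":-1},{"x":90,"y":-2,"z":0,"yaw":0,"gripper":-1},{"x":95,"y":-2,"z":0,"yaw":0,"gripper":-1},{"x":98,"y":-2,"z":0,"yaw":0,"gripper":-1},{"x":98,"y":-2,"z":0,"yaw":0,"gripper":-1},{"x":98,"y":-2,"z":0,"yaw":0,"gripper":-1}]'
python3 - <<'E'
from h import *
p,R,s=tool()
print(s['time'],p,zyaw(R),R[:,0],s['ft_force'],s['grip_width'],abs(np.array(s['qd'])).max())
for c in ['wrist','side']:
  d=robot.read_camera(c);f=d['frame'][:,:,::-1]
  if c=='side': f=cv2.resize(f[150:300,400:530],(650,600)[:2],interpolation=cv2.INTER_CUBIC)
  cv2.imwrite(f'pics/{c}7.png',f)
  for q in ['red_cell_mid','red_cell_optic','red_cell_mark','light_path']:
    for r in robot.tip_of(q,c)[:1]: print(c,q,np.round(r['at'],1),r['conf'])
E
```

```text
time: 10.42
tool_pos: [437.3, -350.3, 74.7]
tool_rot: [-0.477, 1.57, -0.766]
ft_force: [0.7, -0.7, 0.3]
grip_width: 0.179
10.4167 [ 437.26122551 -350.27361954   74.69160414] -16.55802582495603 [ 6.30684534e-04 -6.06256875e-04 -9.99999617e-01] [ 0.66376591 -0.70566234  0.34255171] 0.17859090690170235 0.009070522722097206
wrist red_cell_mid [ 438.9 -353.    69.7] 0.77
wrist red_cell_optic [ 439.2 -346.3   66.7] 0.64
wrist red_cell_mark [ 439.  -340.1   63.3] 0.79
side red_cell_mid [ 442.7 -349.8   70.5] 0.71
side red_cell_optic [ 439.3 -349.8   63.4] 0.56
side red_cell_mark [ 439.  -334.5   59.9] 0.45
side light_path [ 438.6 -345.9   53.8] 0.63
```

View pics/wrist7.png

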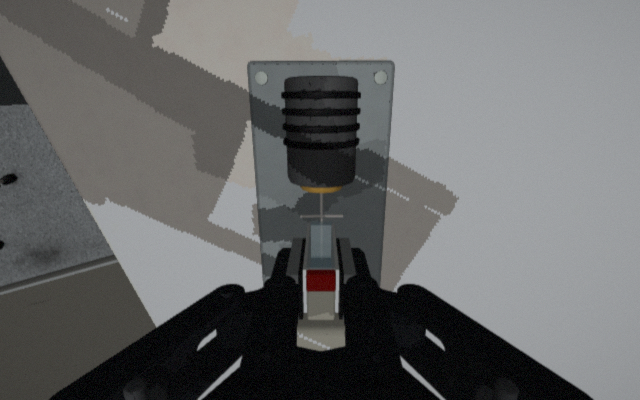

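View pics/side7.png

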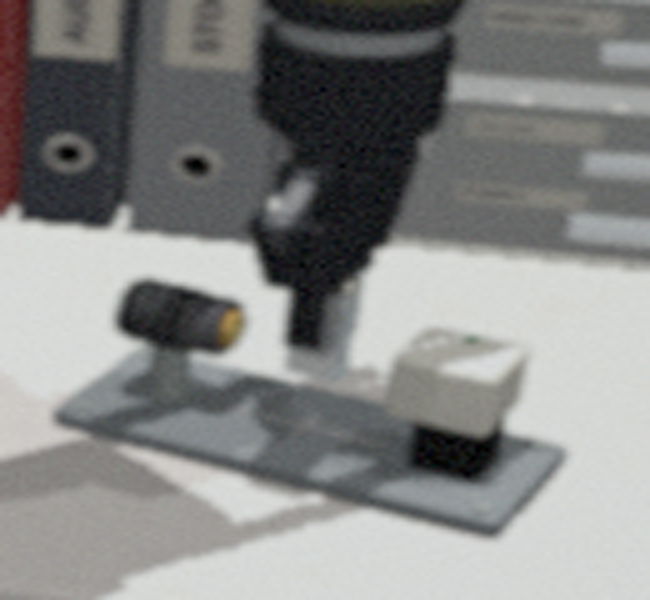

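```bash
python3 -m creep '[{"x":0,"y":0,"z":0,"yaw":0,"gripper":-1},{"x":0,"y":0,"z":0,"yaw":0,"gripper":-1},{"x":0,"y":0,"z":0,"yaw":0,"gripper":-1},{"x":0,"y":0,"z":0,"yaw":0,"gripper":-1},{"x":0,"y":0,"z":0,"yaw":0,"gripper":-1},{"x":0,"y":0,"z":0,"yaw":0,"gripper":-1},{"x":0,"y":0,"z":0,"yaw":0,"gripper":-1},{"x":0,"y":0,"z":0,"yaw":0,"gripper":-1},{"x":0,"y":0,"z":0,"yaw":0,"gripper":-1},{"x":0,"y":0,"z":0,"yaw":0,"gripper":-1},{"x":0,"y":0,"z":0,"yaw":0,"gripper":-1},{"x":0,"y":0,"z":0,"yaw":0,"gripper":-1},{"x":0,"y":0,"z":0,"yaw":0,"gripper":-1},{"x":0,"y":0,"z":0,"yaw":0,"gripper":-1},{"x":0,"y":0,"z":0,"yaw":0,"gripper":-1},{"x":0,"y":0,"z":0,"yaw":0,"gripper":-1},{"x":0,"y":0,"z":0,"yaw":0,"gripper":-1},{"x":0,"y":0,"z":0,"yaw":0,"gripper":-1},{"x":0,"y":0,"z":0,"yaw":0,"gripper":-1},{"x":0,"y":0,"z":0,"yaw":0,"gripper":-1}]'
python3 - <<'E'
from h import *
d=robot.read_camera('wrist')
n=np.array([np.cos(np.radians(-16.5)),np.sin(np.radians(-16.5))]);b=np.array([-n[1],n[0]])
M=np.zeros((400,640),bool);M[235:360,300:345]=1
P=pts(d,M,30,160);c=P[abs(P[:,2]-100)<5];rc=cv2.minAreaRect(c[:,:2].astype(np.float32));print(rc,c[:,2].mean(),rc[0]@n,rc[0]@b)
p,R,s=tool();print(p,p[:2]@n,p[:2]@b,s['time'],s['joint_positions'])
E
```

```text
time: 12.58
tool_pos: [436.9, -350.0, 74.3]
tool_rot: [2.161, 1.571, 1.871]
ft_force: [-0.1, 0.3, -0.7]
grip_width: 0.179
((437.24249267578125, -349.622802734375), (24.24077033996582, 18.64053726196289), 72.99383544921875) 99.9080156165247 518.5349717354555 -211.04166574513363
[ 436.92045898 -349.94670836   74.30862419] 518.3181936417103 -211.4436953585871 12.6333 [-7.50762412e-01  4.63198840e-01  1.74643735e+00 -1.59239274e-05
  9.31952038e-01 -4.61789585e-01]
```

```bash
python3 -m creep '[{"x":-10,"y":0,"z":0,"yaw":0,"gripper":-1},{"x":-30,"y":0,"z":0,"yaw":0,"gripper":-1},{"x":-55,"y":0,"z":0,"yaw":0,"gripper":-1},{"x":-80,"y":0,"z":0,"yaw":0,"gripper":-1},{"x":-100,"y":0,"z":0,"yaw":0,"gripper":-1},{"x":-105,"y":0,"z":0,"yaw":0,"gripper":-1},{"x":-105,"y":0,"z":0,"yaw":0,"gripper":-1},{"x":-105,"y":0,"z":0,"yaw":0.08,"gripper":-1},{"x":-105,"y":0,"z":0,"yaw":0.2,"gripper":-1},{"x":-105,"y":0,"z":0,"yaw":0.32,"gripper":-1},{"x":-105,"y":0,"z":0,"yaw":0.44,"gripper":-1},{"x":-105,"y":0,"z":0,"yaw":0.56,"gripper":-1},{"x":-105,"y":0,"z":0,"yaw":0.68,"gripper":-1},{"x":-105,"y":0,"z":0,"yaw":0.8,"gripper":-1},{"x":-105,"y":0,"z":0,"yaw":0.92,"gripper":-1},{"x":-105,"y":0,"z":0,"yaw":1.04,"gripper":-1},{"x":-105,"y":0,"z":0,"yaw":1.16,"gripper":-1},{"x":-105,"y":0,"z":0,"yaw":1.28,"gripper":-1},{"x":-105,"y":0,"z":0,"yaw":1.4,"gripper":-1},{"x":-105,"y":0,"z":0,"yaw":1.5,"gripper":-1}]'
python3 -m creep '[{"x":0,"y":0,"z":0,"yaw":0.1,"gripper":-1},{"x":0,"y":0,"z":0,"yaw":0.22,"gripper":-1},{"x":0,"y":0,"z":0,"yaw":0.34,"gripper":-1},{"x":0,"y":0,"z":0,"yaw":0.46,"gripper":-1},{"x":0,"y":0,"z":0,"yaw":0.58,"gripper":-1},{"x":0,"y":0,"z":0,"yaw":0.7,"gripper":-1},{"x":0,"y":0,"z":0,"yaw":0.82,"gripper":-1},{"x":0,"y":0,"z":0,"yaw":0.94,"gripper":-1},{"x":0,"y":0,"z":0,"yaw":1.06,"gripper":-1},{"x":0,"y":0,"z":0,"yaw":1.18,"gripper":-1},{"x":0,"y":0,"z":0,"yaw":1.3,"gripper":-1},{"x":0,"y":0,"z":0,"yaw":1.4,"gripper":-1},{"x":0,"y":0,"z":0,"yaw":1.5,"gripper":-1},{"x":0,"y":0,"z":0,"yaw":1.55,"gripper":-1},{"x":0,"y":0,"z":0,"yaw":1.58,"gripper":-1},{"x":0,"y":0,"z":0,"yaw":1.58,"gripper":-1},{"x":0,"y":0,"z":0,"yaw":1.58,"gripper":-1}]'
python3 - <<'E'
from h import *
d=robot.read_camera('wrist');cv2.imwrite('pics/w8.png',d['frame'][:,:,::-1])
p,R,s=tool();print(p,zyaw(R),R[:,0],s['time'],s['joint_positions'],s['grip_width'])
n=np.array([np.cos(np.radians(-16.5)),np.sin(np.radians(-16.5))]);b=np.array([-n[1],n[0]])
M=np.zeros((400,640),bool);M[235:360,300:345]=1
P=pts(d,M,100,260);c=P[abs(P[:,2]-p[2]-25.5)<5];rc=cv2.minAreaRect(c[:,:2].astype(np.float32));print(rc,c[:,2].mean(),rc[0]@n,rc[0]@b,p[:2]@n,p[:2]@b)
r=robot.outline_of('photometer','wrist')
if r:
    P=pts(d,r[0]['pixels'],6,18);a=P[:,:2]@n;t=P[:,:2]@b
    for lo in range(-330,-200,15):
        k=(t>lo)&(t<lo+15)
        if k.sum()>20: print(lo,k.sum(),a[k].min().round(1),a[k].max().round(1),((a[k].min()+a[k].max())/2).round(1))
    print('mid b',t.min()+100)
    L=pts(d,r[0]['pixels'],40,85);print('det',(L[:,:2]@n).min(),(L[:,:2]@n).max(),(L[:,:2]@b).max(),L[:,2].max())
E
```

```text
time: 14.3
tool_pos: [436.0, -349.1, 177.4]
tool_rot: [-2.093, 1.567, 2.395]
ft_force: [0.3, 0.0, -1.0]
grip_width: 0.18
time: 15.72
tool_pos: [436.2, -349.3, 177.9]
tool_rot: [-0.525, 1.568, 2.391]
ft_force: [-0.4, 1.4, -1.3]
grip_width: 0.181
[ 436.3346162  -349.42980597  178.18232409] 167.02363327759429 [-0.0016461   0.00148303 -0.99999755] 15.7667 [-7.50784647e-01  3.42327358e-01  1.62845280e+00 -4.19389447e-05
  1.17302780e+00  2.61730566e+00] 0.18048432244346935
((435.6656188964844, -348.5143127441406), (24.0489559173584, 18.637971878051758), 76.58998107910156) 203.41935239547047 516.7082058697922 -210.42668001657466 517.6096678080694 -211.1144674865155
-315 1040 474.0 563.4 518.7
-300 1023 474.0 563.3 518.6
-285 574 474.2 564.0 519.1
-270 538 474.2 563.8 519.0
-255 518 474.0 563.4 518.7
-240 1157 473.9 563.1 518.5
-225 1234 474.0 562.9 518.4
-210 1190 474.0 563.9 518.9
mid b -209.8819210218278
det 496.9150243576557 541.0400029075006 -167.96055157495294 82.17476271084234
```

View pics/w8.png

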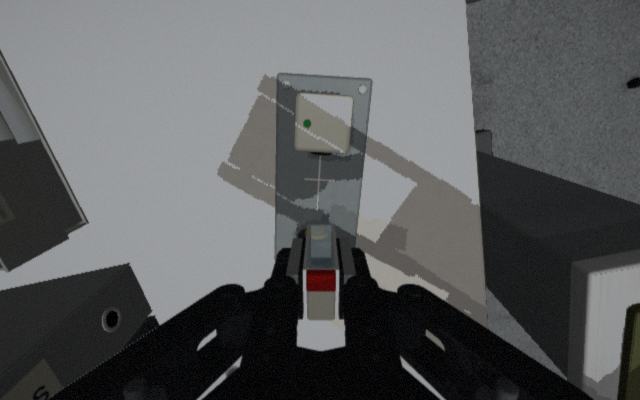

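```bash
python3 -m creep '[{"x":10,"y":0,"z":-1.5,"yaw":0.03,"gripper":-1},{"x":30,"y":0,"z":-1.5,"yaw":0.03,"gripper":-1},{"x":50,"y":0,"z":-1.5,"yaw":0.03,"gripper":-1},{"x":70,"y":0,"z":-1.5,"yaw":0.03,"gripper":-1},{"x":85,"y":0,"z":-1.5,"yaw":0.03,"gripper":-1},{"x":95,"y":0,"z":-1.5,"yaw":0.03,"gripper":-1},{"x":102,"y":0,"z":-1.5,"yaw":0.03,"gripper":-1},{"x":104,"y":0,"z":-1.5,"yaw":0.03,"gripper":-1},{"x":104,"y":0,"z":-1.5,"yaw":0.03,"gripper":-1},{"x":104,"y":0,"z":-1.5,"yaw":0.03,"gripper":-1},{"x":104,"y":0,"z":-1.5,"yaw":0.03,"gripper":-1},{"x":104,"y":0,"z":-1.5,"yaw":0.03,"gripper":-1},{"x":104,"y":0,"z":-1.5,"yaw":0.03,"gripper":-1},{"x":104,"y":0,"z":-1.5,"yaw":0.03,"gripper":-1}]'
python3 - <<'E'
from h import *
d=robot.read_camera('wrist');cv2.imwrite('pics/w9.png',d['frame'][:,:,::-1])
p,R,s=tool();print(p,zyaw(R),R[:,0],s['time'],s['joint_positions'],s['grip_width'],s['ft_force'],abs(np.array(s['qd'])).max())
n=np.array([np.cos(np.radians(-16.5)),np.sin(np.radians(-16.5))]);b=np.array([-n[1],n[0]])
M=np.zeros((400,640),bool);M[235:360,300:345]=1
P=pts(d,M,30,160);c=P[abs(P[:,2]-p[2]-25.5)<5];rc=cv2.minAreaRect(c[:,:2].astype(np.float32));print(rc,c[:,2].mean(),rc[0]@n,rc[0]@b,p[:2]@n,p[:2]@b)
r=robot.outline_of('photometer','wrist')
if r:
    P=pts(d,r[0]['pixels'],6,18);a=P[:,:2]@n;t=P[:,:2]@b
    for lo in range(-330,-200,15):
        k=(t>lo)&(t<lo+15)
        if k.sum()>20: print(lo,k.sum(),((a[k].min()+a[k].max())/2).round(1))
d=robot.read_camera('side');f=cv2.resize(d['frame'][150:300,400:530,::-1],(520,600),interpolation=cv2.INTER_CUBIC);cv2.imwrite('pics/s9.png',f)
E
```

```text
time: 16.98
tool_pos: [438.6, -350.5, 75.8]
tool_rot: [2.647, 1.57, -0.752]
ft_force: [-0.7, -0.2, 0.6]
grip_width: 0.181
[ 438.52073801 -350.42338855   75.69128167] 165.25360099721456 [ 5.11568345e-04 -4.91288706e-04 -9.99999748e-01] 17.0333 [-7.49435695e-01  4.62751569e-01  1.74224417e+00 -1.38684682e-05
  9.35887727e-01  2.64953850e+00] 0.18032638758800934 [-0.71439974  0.51825365 -0.12692505] 0.0036604205858608027
((437.998046875, -349.6503601074219), (24.505146026611328, 18.600309371948242), 74.74130249023438) 101.24033319796 519.267238729234 -210.85349931191848 519.9879572465998 -211.44624192969977
-315 2430 518.9
-300 2084 519.1
-285 922 518.9
-270 852 519.1
-255 805 519.1
-240 1340 518.9
-225 2564 519.0
-210 1953 519.0
```

View pics/w9.png

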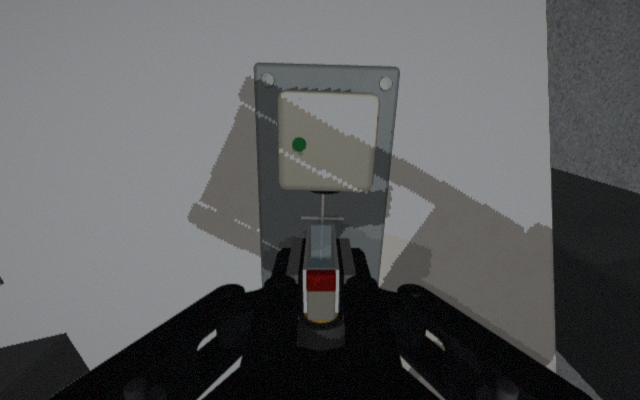

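View pics/s9.png

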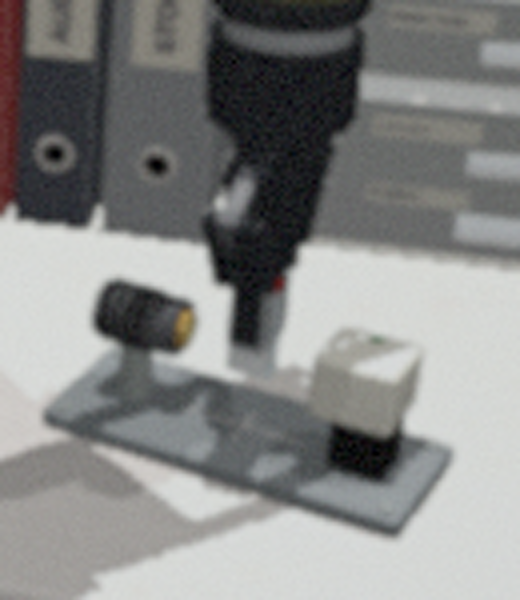

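```bash
python3 -m creep '[{"x":1,"y":0,"z":0.5,"yaw":0,"gripper":-1},{"x":1,"y":0,"z":0.5,"yaw":0,"gripper":-1},{"x":1,"y":0,"z":0.5,"yaw":0,"gripper":-1},{"x":1,"y":0,"z":0.5,"yaw":0,"gripper":-1},{"x":1,"y":0,"z":0.5,"yaw":0,"gripper":-1},{"x":1,"y":0,"z":0.5,"yaw":0,"gripper":-1}]'
python3 - <<'E'
from h import *
print(robot.hand_in())
p,R,s=tool();print(p,s['time'],s['grip_width'])
E
```

```text
time: 17.63
tool_pos: [437.9, -350.2, 74.3]
tool_rot: [0.636, 1.571, -2.763]
ft_force: [0.5, 0.7, -0.3]
grip_width: 0.182
the job is handed in; nothing more can be done
None
the job is handed in; nothing more can be done
```

I gripped the red cell by its frosted faces in the middle pocket and held it about 2 s in the light path, red end towards the lamp. I then lifted it clear, turned it about 178° and lowered it back with the red end towards the detector. I handed the job in at about 17.6 s with the cell still gripped there; no verdict was reported.

- **Position:** at the last look the cell's centre was about 0.3 mm off the beam line by the wrist camera and 1.3 mm off by the arm's own reading. I shifted it 0.5 mm towards centre after that. Its optic point is about 1–2 mm above the middle of the light path.
- **Angle:** the cell was about 1.8° (0.03 rad) off square to the beam, against the 0.15 rad allowed. I stopped slightly short of a full half turn because the last joint was near the end of its range.
- **Grip and contact:** the opening stayed steady at about 0.18, and wrist forces after the lift stayed near noise (under about 2 N). The last pictures show the cell held between lamp and detector, touching neither.
- **Disagreements:** the networks' point estimates differed from my own measurements by up to about 6 mm. I relied on the photometer's outline and the cell's cap in the depth images instead.
- **Not checked:** I did not measure the other cells, beaker, label roll and bottle again at the end. The arm stayed well clear of the loose things, and the gripper came near the other cells only at the rack, with no sign of contact in the pictures.

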